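# Stack the dip pots for two tables

### The job

Stack the dip pots ready for two tables: on the middle of the black square coaster stand the blue pot, with the green pot seated in its mouth and the lid seated on the green pot; on the middle of the round wooden coaster stand the red pot, with the yellow pot seated in its mouth. Both stacks must stand straight and steady on their own, and the tumbler, the salt shaker and the syrup jug must stay standing where they are.

Things in the scene. Friction and masses are not known exactly. Their poses are not given: they have to be found in the camera images.
- blue_pot: Blue plastic dip pot, upright, open, round: 56 mm outside diameter, 44 mm high, 100 g. Straight sides from 7 mm up to the rim; wall 4 mm, mouth 48 mm, inner floor 11 mm up. Its tapered foot (33 mm wide at the bottom, 40 mm at 7 mm up) drops into another pot's mouth; it then stands 37 mm higher than that pot. Origin: centre of the foot's underside; z up.
- green_pot: Green plastic dip pot, upright, open, round: 56 mm outside diameter, 44 mm high, 100 g. Straight sides from 7 mm up to the rim; wall 4 mm, mouth 48 mm, inner floor 11 mm up. Its tapered foot (33 mm wide at the bottom, 40 mm at 7 mm up) drops into another pot's mouth; it then stands 37 mm higher than that pot. Origin: centre of the foot's underside; z up.
- red_pot: Red plastic dip pot, upright, open, round: 56 mm outside diameter, 44 mm high, 100 g. Straight sides from 7 mm up to the rim; wall 4 mm, mouth 48 mm, inner floor 11 mm up. Its tapered foot (33 mm wide at the bottom, 40 mm at 7 mm up) drops into another pot's mouth; it then stands 37 mm higher than that pot. Origin: centre of the foot's underside; z up.
- yellow_pot: Yellow plastic dip pot, upright, open, round: 56 mm outside diameter, 44 mm high, 100 g. Straight sides from 7 mm up to the rim; wall 4 mm, mouth 48 mm, inner floor 11 mm up. Its tapered foot (33 mm wide at the bottom, 40 mm at 7 mm up) drops into another pot's mouth; it then stands 37 mm higher than that pot. Origin: centre of the foot's underside; z up.
- lid: Aluminium pot lid, 80 g: disc 56 mm across, 7 to 14 mm up; under it a tapered foot like the pots' (33 to 40 mm wide, 7 mm high) that drops into a pot's mouth; on top a black round knob, 18 mm in diameter, straight sides from 18 to 46 mm up. Seated in a pot it stands 37 mm higher than that pot. Origin: centre of the foot's underside; z up.
- square_coaster: Black square rubber coaster, 100 x 100 mm, 8 mm thick, fixed to the worktop. Origin: centre of its underside; z up, x and y along its sides.
- round_coaster: Round brown wooden coaster, 104 mm in diameter, 8 mm thick, fixed to the worktop. Origin: centre of its underside; z up.
- tumbler: Clear glass tumbler, 81 mm in diameter, 91 mm high, a loose bystander. Origin: centre of its underside; z up.
- shaker: Salt shaker, clear with white salt and a grey cap, 44 mm in diameter, 90 mm high, a loose bystander. Origin: centre of its underside; z up.
- syrup_jug: Glass syrup jug with metal top and black handle, 73 x 95 mm, 131 mm high, a loose bystander. Origin: centre of its underside; z up.

How it is judged (in metres and radians):
At the end, for the whole second after the job is handed in: Blue and red pots upright on the square and round coaster, within 15 mm of its centre; green seated in blue, lid in green, yellow in red (37 mm higher within 4 mm, centres within 7 mm); tilts under 0.08 rad; all at rest, released; bystanders standing, moved under 30 mm (horizontal distance between blue_pot and square_coaster below 0.015 m and z of blue_pot in the frame of square_coaster between 0.004 and 0.012 m and angle between each of blue_pot, green_pot, lid, red_pot, yellow_pot's own z axis and vertical below 0.08 rad and linear speed of each of blue_pot, green_pot, lid, red_pot, yellow_pot below 0.02 m/s and angular speed of each of blue_pot, green_pot, lid, red_pot, yellow_pot below 0.2 rad/s and horizontal distance between green_pot and blue_pot below 0.007 m and z of green_pot in the frame of blue_pot between 0.033 and 0.041 m and horizontal distance between lid and green_pot below 0.007 m and z of lid in the frame of green_pot between 0.033 and 0.041 m and horizontal distance between red_pot and round_coaster below 0.015 m and z of red_pot in the frame of round_coaster between 0.004 and 0.012 m and horizontal distance between yellow_pot and red_pot below 0.007 m and z of yellow_pot in the frame of red_pot between 0.033 and 0.041 m); the robot touches nothing.
It fails at once if the tumbler was tipped or pushed away by more than 30 mm (distance of tumbler from where it was at the start of the episode above 0.03 m or angle between tumbler's own z axis and vertical above 0.35 rad).
It fails at once if the shaker was tipped or pushed away by more than 30 mm (distance of shaker from where it was at the start of the episode above 0.03 m or angle between shaker's own z axis and vertical above 0.35 rad).
It fails at once if the syrup jug was tipped or pushed away by more than 30 mm (distance of syrup_jug from where it was at the start of the episode above 0.03 m or angle between syrup_jug's own z axis and vertical above 0.35 rad).
It also fails if it takes over 128 s, if anything falls off the work surface, if the arm or the gripper's body presses on something with over 40 N, if the wrist force passes 120 N, or if a joint passes its speed limit or range.

### The arm

A 7-joint arm with a two-finger parallel gripper is mounted at the origin on a cart in front of the work surface, level with it; the furniture and walls round the work are solid. World frame = base frame: x ahead of the robot, y to its left, z up, the work surface at z = 0. Lengths are in m, angles in degrees, forces in N, time in s.
With the tool pointing down it reaches from about 0.425 to 0.875 m from the base axis. Payload 4.7 kg.
Tool frame: the origin (TCP) lies between the finger pads; the fingertips stand env.tip_reach ahead of it and the grasp point (between the pads) lies 2 mm behind it (env.tip_reach is the distance from the TCP to the fingertips, in m); z points along the fingers, y is the line along which they close (so a half turn about z gives the same grasp; the last joint's range is limited). The gripper opens to 87 mm and grips with 3 to 60 N. Pads are 19 mm wide; open, the fingers measure 117 mm over their backs; the gripper's body (75 mm by 190 mm) begins 51 mm behind the grasp point.
Start: joints at [76.782, 18.392, -4.016, 83.108, 1.295, 78.541, -3.26], TCP at [0.158, -0.631, 0.24] pointing down, gripper open.
Joint ranges: [-163.93, 163.93], [-17.29, 119.83], [-79.2, 71.16], [3.27, 140.29], [-89.18, 269.18], [5.43, 117.66], [-154.24, 154.24]. Speed limits (degrees/s): [147.25, 147.25, 180, 180, 180, 180, 180].

### API

Orientations are given as [roll, pitch, yaw] about the fixed x, y, z axes, in that order (R = Rz(yaw) Ry(pitch) Rx(roll)).
In Python, from cell import env, read_camera gives the robot as it stands. The module is installed in compiled form; this text tells all that it offers.
- The arm moves only by the shell command python3 -m handwheel 'ROWS' [FORCE]. ROWS is a JSON list of rows, 1 to 8 of them, each an object with the fields pos (a list: dx, dy, dz in m), twist (a turn about the tool's z in degrees), aperture (the finger opening in m); a field left out counts as zero (the opening has to be given); each row is the pose to reach, as a shift and turn from the pose commanded when the command began, along the tool's axes at that moment; what a row does not reach only later rows make up. A row lasts 1/12 s, in which the tool goes at most 0.0417 m and 7.16 degrees, less where a joint would pass 70% of its speed; a pose out of reach is approached as far as the arm can. The fingers move at their own pace and stop on an object; FORCE is the grip in N (left out, the last holds). Time passes only in rows, so rows that do not move let the fingers close. It prints the time, the measured TCP pose, the force, the opening and the grip force at its end. Input that does not fit is refused with a message, and nothing moves.
- env.get_obs(): the state, without advancing time (a new reading comes with each control period).
- read_camera(name): name is "side" or "top" or "wrist"; returns a dict with "color" (384x512x3 uint8, blue, green, red), "fx", "fy", "cx", "cy" (pixels), "dist" ([k1, k2, p1, p2, k3] as OpenCV has them; the pictures are not rectified), "world_from_camera" (4x4, takes a point from camera to world coordinates). Camera axes: x right, y down, z forward; pixel columns grow to the right and rows downward; lengths in m; the calibration is good to about 2 mm. A picture is of the moment at which its call begins. There is no depth.
- env.sign_off(): hands the job in; it is judged then, once.
The state is a dict: "time_s": time; "qpos": joint angles; "joint_velocities": joint speeds; "effort": joint torques, N m; "tool_pos": TCP position; "tool_rot": TCP orientation; "force": force on the tool from outside, world axes, zero at the start; "wrist_torque": the same for the moment, N m; "grip_width": finger opening in m; "grasp_force": force on a finger pad.
Only numpy, scipy, OpenCV 4.12 (cv2) and the standard library are available. Lean on these libraries where they do the work, as an engineer would, in place of code of your own. Each camera call takes 0.05 s, during which the arm holds its last target. There are 200 camera calls.

## Working session

There is one attempt and no reset: what is moved stays moved. The work goes in short steps, Python scripts to look and compute and a shell command to move; the robot and the scene stay as the last step left them, time stands still between calls to the robot, and variables do not carry over. Pictures are saved under pics/ and viewed, at most 14 in all, crops included, and the job is handed in when it is done.

```bash
mkdir -p pics; python3 - <<'E'
from cell import env, read_camera
import cv2
o=env.get_obs();print({k:o[k] for k in('time_s','tool_pos','tool_rot','grip_width')},env.tip_reach)
for n in('side','top'):
    c=read_camera(n);cv2.imwrite(f'pics/{n}0.png',c['color']);print(n,c['fx'],c['cx'],c['cy'],c['dist'],c['world_from_camera'].round(3) if hasattr(c['world_from_camera'],'round') else c['world_from_camera'])
E
```

```text
{'time_s': 0.0, 'tool_pos': array([ 0.15737363, -0.63012323,  0.23845599]), 'tool_rot': array([-1.79889076e+02,  6.51493007e-03,  1.40282378e+01]), 'grip_width': 0.08686132422337199} 0.017
side 450.7463122631042 261.44128677644403 190.6575827543643 [-0.01038229  0.          0.          0.          0.        ] [[ 0.998  0.05  -0.026  0.544]
 [ 0.053 -0.678  0.734 -0.933]
 [ 0.019 -0.734 -0.679  0.957]
 [ 0.     0.     0.     1.   ]]
top 378.94513972056967 261.2593218418966 190.35531654252142 [-0.12953749  0.          0.          0.          0.        ] [[-1.60e-02 -9.86e-01  1.68e-01  3.36e-01]
 [-1.00e+00  1.70e-02  1.00e-03  7.30e-02]
 [-4.00e-03 -1.68e-01 -9.86e-01  1.08e+00]
 [ 0.00e+00  0.00e+00  0.00e+00  1.00e+00]]
```

View pics/top0.png

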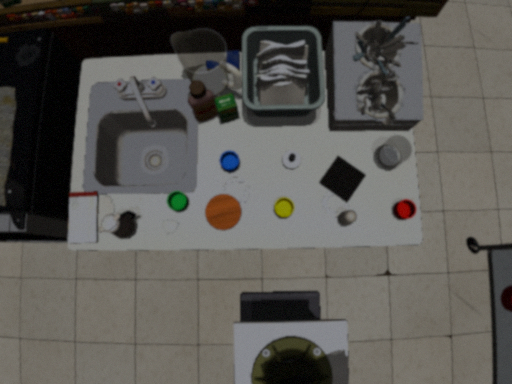

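View pics/side0.png

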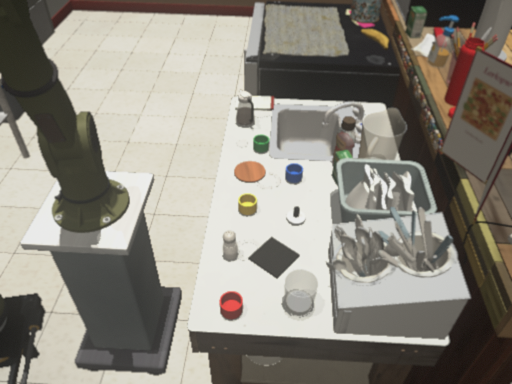

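Top view pixels: green pot (178,201), blue (230,161), yellow (284,208), red (404,209). The lid's knob is at (291,158), the square coaster at (342,178) and the round one at (223,211). The tumbler is at (392,152), the shaker at (347,216) and the jug at (125,223). The side view agrees.

```bash
cat > h.py <<'E'
import numpy as np, cv2
from scipy.optimize import least_squares
from cell import env, read_camera
HUE={'red':(172,8),'yellow':(22,34),'green':(45,85),'blue':(100,128),'brown':(5,16)}
def mask(im,col,smin=120,vmin=40):
    h,s,v=cv2.split(cv2.cvtColor(im,cv2.COLOR_BGR2HSV)); a,b=HUE[col]
    hm=(h>=a)&(h<=b) if a<b else (h>=a)|(h<=b)
    return ((hm)&(s>smin)&(v>vmin)).astype(np.uint8)
def cast(c,px,z):
    K=np.array([[c['fx'],0,c['cx']],[0,c['fy'],c['cy']],[0,0,1]])
    u=cv2.undistortPoints(np.float64(px).reshape(-1,1,2),K,np.float64(c['dist'])).reshape(-1,2)
    T=np.array(c['world_from_camera']); d=np.c_[u,np.ones(len(u))]@T[:3,:3].T
    return (T[:3,3]+d*((z-T[2,3])/d[:,2])[:,None])[:,:2]
def blob(m,box):
    x0,y0,x1,y1=box; k=np.zeros_like(m); k[y0:y1,x0:x1]=m[y0:y1,x0:x1]
    cs,_=cv2.findContours(k,cv2.RETR_EXTERNAL,cv2.CHAIN_APPROX_NONE)
    return max(cs,key=cv2.contourArea).reshape(-1,2)
def circ(c,px,z,r=None):
    """circle fit to the hull's half away from the camera (top rim at z)"""
    w=cast(c,cv2.convexHull(px.astype(np.int32)).reshape(-1,2),z); n=np.array(c['world_from_camera'])[:2,3]
    m=w.mean(0); d=(m-n)/np.linalg.norm(m-n); p=w[(w-m)@d>-0.3*r]
    f=least_squares(lambda q:np.hypot(*(p-q[:2]).T)-q[2],[*m,r],loss='soft_l1',f_scale=.001).x
    return f.round(4)
E
python3 - <<'E'
from h import *
im={n:read_camera(n) for n in('top','side')}
B={'top':{'green':(160,185,195,220),'blue':(215,145,245,175),'red':(388,193,420,225),'yellow':(268,193,300,224),'brown':(200,188,246,236)},
'side':{'green':(248,130,275,158),'blue':(280,160,308,187),'red':(215,285,248,322),'yellow':(233,190,262,220),'brown':(228,158,270,186)}}
for n,c in im.items():
    for col,b in B[n].items():
        z,r=(.008,.052) if col=='brown' else (.044,.028)
        print(n,col,circ(c,blob(mask(c['color'],col),b),z,r))
    g=cv2.cvtColor(c['color'],cv2.COLOR_BGR2GRAY)
    b=dict(top=(316,150,370,205),side=(244,232,304,282))[n]
    p=blob((g<60).astype(np.uint8),b);R=cv2.minAreaRect(cast(c,p,.008).astype(np.float32)*1000);print(n,'square',R)
    b=dict(top=(280,148,302,170),side=(286,200,306,226))[n]
    p=blob((g<70).astype(np.uint8),b);print(n,'knob',p.mean(0),cast(c,[p.mean(0)],.035))
c=im['top'];print(cast(c,[(347,217),(392,155),(125,223)],.05))
c=im['side'];print('side',cast(c,[(230,245),(300,292),(245,110)],.045))
E
```

```text
top green [0.4894 0.3111 0.0255]
top blue [0.6018 0.1643 0.0262]
top red [ 0.4543 -0.3301  0.0265]
top yellow [0.4659 0.0137 0.0264]
top brown [0.46   0.1854 0.0496]
top square ((550.2196655273438, -160.43154907226562), (96.61449432373047, 97.3488998413086), 52.97576904296875)
top knob [291.64705882 157.17647059] [[ 0.60859884 -0.01337766]]Traceback (most recent call last):
  File "<stdin>", line 8, in <module>
  File "h.py", line 17, in blob
    return max(cs,key=cv2.contourArea).reshape(-1,2)
           ~~~^^^^^^^^^^^^^^^^^^^^^^^^
ValueError: max() iterable argument is empty
```

```bash
cat > go.py <<'E'
import sys, numpy as np
from cell import env
# world target x y z yaw -> dx dy dz turn in the tool's axes (tool pointing down)
x,y,z,w=map(float,sys.argv[1:5]); o=env.get_obs(); p=o['tool_pos']; a=np.radians(o['tool_rot'][2]); c,s=np.cos(a),np.sin(a)
X,Y,Z=np.array([x,y,z])-p
print('t %.1f need %.4f %.4f %.4f turn %.1f'%(o['time_s'],c*X+s*Y,s*X-c*Y,-Z,(o['tool_rot'][2]-w+180)%360-180), 'rpy',o['tool_rot'].round(2))
E
R='' ; python3 -m handwheel '[{"pos":[0.44, -0.33, 0], "twist":-57, "aperture":0.087}, {"pos":[0.44, -0.33, 0], "twist":-57, "aperture":0.087}, {"pos":[0.44, -0.33, 0], "twist":-57, "aperture":0.087}, {"pos":[0.44, -0.33, 0], "twist":-57, "aperture":0.087}, {"pos":[0.44, -0.33, 0], "twist":-57, "aperture":0.087}, {"pos":[0.44, -0.33, 0], "twist":-57, "aperture":0.087}, {"pos":[0.44, -0.33, 0], "twist":-57, "aperture":0.087}, {"pos":[0.44, -0.33, 0], "twist":-57, "aperture":0.087}]' 20
python3 go.py .602 .164 .24 150
```

```text
time_s: 0.87
tool_pos: [0.3686, -0.3701, 0.2396]
tool_rot: [180.0, 0.0, 71.4]
force: [0.5, 0.2, 0.0]
grip_width: 0.0872
grasp_force: 0.0
t 0.9 need 0.5807 0.0506 -0.0004 turn -78.6 rpy [1.7999e+02 3.0000e-02 7.1370e+01]
```

```bash
python3 -m handwheel '[{"pos":[0.58, 0.05, 0], "twist":-57, "aperture":0.087}, {"pos":[0.58, 0.05, 0], "twist":-57, "aperture":0.087}, {"pos":[0.58, 0.05, 0], "twist":-57, "aperture":0.087}, {"pos":[0.58, 0.05, 0], "twist":-57, "aperture":0.087}, {"pos":[0.58, 0.05, 0], "twist":-57, "aperture":0.087}, {"pos":[0.58, 0.05, 0], "twist":-57, "aperture":0.087}, {"pos":[0.58, 0.05, 0], "twist":-57, "aperture":0.087}, {"pos":[0.58, 0.05, 0], "twist":-57, "aperture":0.087}]'
python3 go.py .602 .164 .20 150
```

```text
time_s: 1.53
tool_pos: [0.5031, -0.0653, 0.2398]
tool_rot: [-180.0, 0.1, 128.4]
force: [1.7, -0.6, -0.7]
grip_width: 0.087
grasp_force: 0.0
t 1.5 need 0.1184 0.2199 0.0398 turn -21.6 rpy [-1.7999e+02  6.0000e-02  1.2836e+02]
```

```bash
python3 -m handwheel '[{"pos":[0.118, 0.22, 0.04], "twist":-21.6, "aperture":0.087}, {"pos":[0.118, 0.22, 0.04], "twist":-21.6, "aperture":0.087}, {"pos":[0.118, 0.22, 0.04], "twist":-21.6, "aperture":0.087}, {"pos":[0.118, 0.22, 0.04], "twist":-21.6, "aperture":0.087}, {"pos":[0.118, 0.22, 0.04], "twist":-21.6, "aperture":0.087}, {"pos":[0.118, 0.22, 0.04], "twist":-21.6, "aperture":0.087}, {"pos":[0.118, 0.22, 0.04], "twist":-21.6, "aperture":0.087}, {"pos":[0.118, 0.22, 0.04], "twist":-21.6, "aperture":0.087}]'
python3 - <<'E'
from h import *
c=read_camera('wrist');cv2.imwrite('pics/w1.png',c['color']);print(np.array(c['world_from_camera']).round(3),c['fx'])
m=mask(c['color'],'blue');p=blob(m,(0,0,512,384));print(cv2.boundingRect(p),circ(c,p,.044,.028))
E
python3 go.py .602 .164 .12 150
```

```text
time_s: 2.2
tool_pos: [0.6024, 0.1653, 0.1983]
tool_rot: [180.0, -0.2, 150.0]
force: [-0.7, -0.8, 0.7]
grip_width: 0.0869
grasp_force: 0.0
[[ 0.5    0.829  0.248  0.534]
 [ 0.866 -0.48  -0.143  0.206]
 [ 0.     0.286 -0.958  0.344]
 [ 0.     0.     0.     1.   ]] 316.6101606115106
(223, 152, 56, 47) [0.6    0.1669 0.0269]
t 2.2 need 0.0016 0.0011 0.0787 turn -0.2 rpy [-1.7995e+02 -9.0000e-02  1.4977e+02]
```

View pics/w1.png

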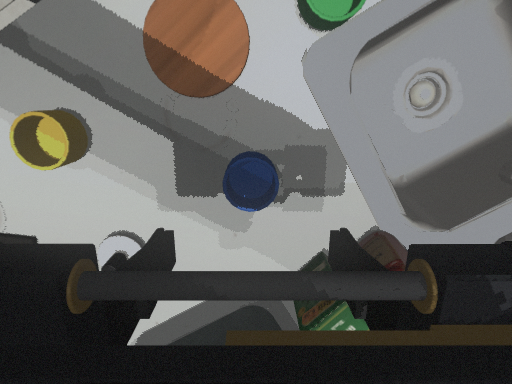

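The wrist view shows the blue pot at (250,180), centred between the fingers and clear of its neighbours. Next: descend, grip, lift.

```bash
python3 -m handwheel '[{"pos":[0.0035, 0.0023, 0.1], "aperture":0.087}, {"pos":[0.0035, 0.0023, 0.165], "aperture":0.087}, {"pos":[0.0035, 0.0023, 0.165], "aperture":0.087}, {"pos":[0.0035, 0.0023, 0.165], "aperture":0.087}, {"pos":[0.0035, 0.0023, 0.165], "aperture":0.087}, {"pos":[0.0035, 0.0023, 0.165], "aperture":0.087}, {"pos":[0.0035, 0.0023, 0.165], "aperture":0.087}]'
python3 -m handwheel '[{"aperture":0.03}, {"aperture":0.03}, {"aperture":0.03}, {"aperture":0.03}, {"aperture":0.03}, {"aperture":0.03}]' 20
python3 -m handwheel '[{"pos":[0, 0, -0.1], "aperture":0.03}, {"pos":[0, 0, -0.1], "aperture":0.03}, {"pos":[0, 0, -0.1], "aperture":0.03}, {"pos":[0, 0, -0.1], "aperture":0.03}, {"pos":[0, 0, -0.1], "aperture":0.03}]'
python3 go.py .5505 -.16 .13 150
```

```text
time_s: 2.83
tool_pos: [0.6034, 0.1641, 0.0372]
tool_rot: [179.9, 0.2, 149.5]
force: [1.0, 0.2, 2.1]
grip_width: 0.0869
grasp_force: 0.0
time_s: 3.33
tool_pos: [0.6017, 0.165, 0.035]
tool_rot: [-180.0, 0.0, 149.6]
force: [-1.0, -0.6, 2.7]
grip_width: 0.0557
grasp_force: 20.0
time_s: 3.75
tool_pos: [0.602, 0.1652, 0.1353]
tool_rot: [180.0, 0.1, 149.6]
force: [-0.6, -0.3, -2.6]
grip_width: 0.056
grasp_force: 20.0
t 3.8 need -0.1200 -0.3066 0.0053 turn -0.4 rpy [1.7996e+02 9.0000e-02 1.4963e+02]
```

```bash
python3 -m handwheel '[{"pos":[-0.12, -0.307, 0], "aperture":0.03}, {"pos":[-0.12, -0.307, 0], "aperture":0.03}, {"pos":[-0.12, -0.307, 0], "aperture":0.03}, {"pos":[-0.12, -0.307, 0], "aperture":0.03}, {"pos":[-0.12, -0.307, 0], "aperture":0.03}, {"pos":[-0.12, -0.307, 0], "aperture":0.03}, {"pos":[-0.12, -0.307, 0], "aperture":0.03}, {"pos":[-0.12, -0.307, 0], "aperture":0.03}]'
python3 -m handwheel '[{"aperture":0.03}, {"aperture":0.03}]'
python3 - <<'E'
from h import *
c=read_camera('wrist');cv2.imwrite('pics/w2.png',c['color'])
print(circ(c,blob(mask(c['color'],'blue'),(0,0,512,384)),.144,.028))
E
python3 go.py .5502 -.1604 .046 150
```

```text
time_s: 4.42
tool_pos: [0.5474, -0.1634, 0.1323]
tool_rot: [-179.9, -0.2, 149.5]
force: [1.0, -0.3, -0.1]
grip_width: 0.0564
grasp_force: 20.0
time_s: 4.58
tool_pos: [0.5475, -0.1641, 0.1321]
tool_rot: [-179.9, -0.2, 149.2]
force: [0.3, 1.7, -0.8]
grip_width: 0.0559
grasp_force: 20.0
[ 0.5413 -0.1598  0.0266]
t 4.6 need -0.0012 0.0016 0.0865 turn -0.5 rpy [-180.     -0.21  149.48]
```

View pics/w2.png

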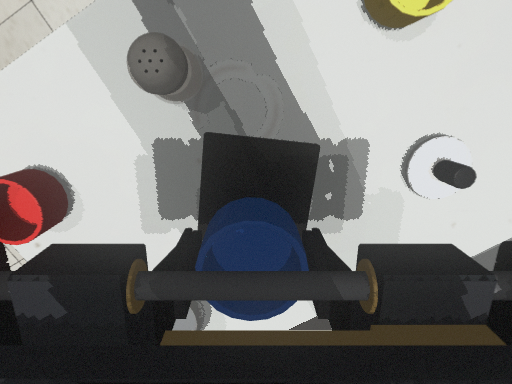

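The wrist view shows the blue pot (250,258) over the black coaster. The shaker (158,65) is clear of the hand. Next: lower and release.

```bash
python3 -m handwheel '[{"pos":[-0.001, 0.002, 0.04], "aperture":0.03}, {"pos":[-0.001, 0.002, 0.08], "aperture":0.03}, {"pos":[-0.001, 0.002, 0.08], "aperture":0.03}, {"pos":[-0.001, 0.002, 0.084], "aperture":0.03}, {"pos":[-0.001, 0.002, 0.087], "aperture":0.03}, {"pos":[-0.001, 0.002, 0.087], "aperture":0.03}]'
python3 -m handwheel '[{"aperture":0.03}, {"aperture":0.087}, {"aperture":0.087}, {"aperture":0.087}, {"aperture":0.087}, {"aperture":0.087}]'
python3 -m handwheel '[{"pos":[0, 0, -0.155], "aperture":0.087}, {"pos":[0, 0, -0.155], "aperture":0.087}, {"pos":[0, 0, -0.155], "aperture":0.087}, {"pos":[0, 0, -0.155], "aperture":0.087}, {"pos":[0, 0, -0.155], "aperture":0.087}]'
python3 - <<'E'
from h import *
c=read_camera('wrist');cv2.imwrite('pics/w3.png',c['color'])
print('wrist',circ(c,blob(mask(c['color'],'blue'),(0,0,512,384)),.052,.028))
E
python3 go.py .4894 .3111 .2 150
```

```text
time_s: 5.13
tool_pos: [0.553, -0.1586, 0.0488]
tool_rot: [180.0, 0.1, 149.7]
force: [-0.1, 0.7, -0.4]
grip_width: 0.056
grasp_force: 20.0
time_s: 5.63
tool_pos: [0.5519, -0.1595, 0.0479]
tool_rot: [-180.0, 0.0, 149.6]
force: [-0.1, 0.2, -0.1]
grip_width: 0.0811
grasp_force: 0.0
time_s: 6.05
tool_pos: [0.5557, -0.1597, 0.21]
tool_rot: [179.9, 0.7, 149.6]
force: [0.5, 0.5, -0.3]
grip_width: 0.0869
grasp_force: 0.0
wrist [ 0.5537 -0.1591  0.0276]
t 6.1 need 0.2939 0.3734 0.0066 turn -0.4 rpy [179.96   0.44 149.62]
```

```bash
python3 -m handwheel '[{"pos":[0.294, 0.373, 0], "aperture":0.087}, {"pos":[0.294, 0.373, 0], "aperture":0.087}, {"pos":[0.294, 0.373, 0], "aperture":0.087}, {"pos":[0.294, 0.373, 0], "aperture":0.087}, {"pos":[0.294, 0.373, 0], "aperture":0.087}, {"pos":[0.294, 0.373, 0], "aperture":0.087}, {"pos":[0.294, 0.373, 0], "aperture":0.087}, {"pos":[0.294, 0.373, 0], "aperture":0.087}]'
python3 go.py .4894 .3111 .2 150
```

```text
time_s: 6.77
tool_pos: [0.5047, 0.1721, 0.2013]
tool_rot: [-179.9, -0.0, 149.6]
force: [0.2, 1.0, -0.9]
grip_width: 0.0869
grasp_force: 0.0
t 6.8 need 0.0835 0.1121 0.0013 turn -0.4 rpy [-1.799e+02 -4.000e-02  1.496e+02]
```

```bash
python3 -m handwheel '[{"pos":[0.083, 0.112, 0], "aperture":0.087}, {"pos":[0.083, 0.112, 0], "aperture":0.087}, {"pos":[0.083, 0.112, 0], "aperture":0.087}, {"pos":[0.083, 0.112, 0], "aperture":0.087}, {"pos":[0.083, 0.112, 0], "aperture":0.087}, {"pos":[0.083, 0.112, 0], "aperture":0.087}]'
python3 - <<'E'
from h import *
c=read_camera('wrist');cv2.imwrite('pics/w4.png',c['color'])
p=blob(mask(c['color'],'green'),(100,60,420,300));print('wrist',cv2.boundingRect(p),circ(c,p,.044,.028))
E
python3 go.py .4894 .3111 .035 150
```

```text
time_s: 7.27
tool_pos: [0.4899, 0.3101, 0.201]
tool_rot: [-179.9, -0.1, 149.8]
force: [0.1, -0.0, -0.5]
grip_width: 0.087
grasp_force: 0.0
wrist (271, 176, 4, 4) [-3.7235 24.4364 24.4718]
t 7.3 need 0.0026 0.0016 0.1661 turn -0.4 rpy [-1.7986e+02 -5.0000e-02  1.4963e+02]
```

View pics/w4.png

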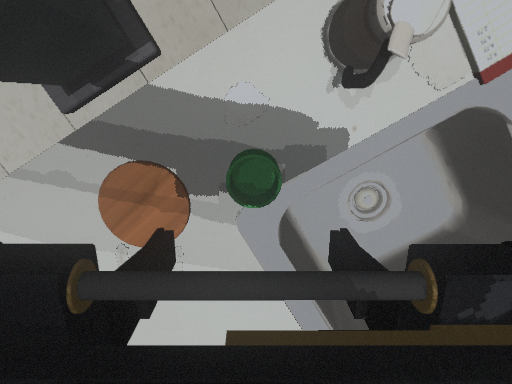

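The wrist view shows the green pot in shadow at (253,178), centred between the fingers, with the jug (370,40) well clear. The shadow needs a lower brightness threshold.

```bash
python3 - <<'E'
from h import *
c=read_camera('wrist')
p=blob(mask(c['color'],'green',90,20),(200,130,310,230));print('wrist',cv2.boundingRect(p),circ(c,p,.044,.028))
E
python3 -m handwheel '[{"pos":[0.0025, 0.0015, 0.1], "aperture":0.087}, {"pos":[0.0025, 0.0015, 0.166], "aperture":0.087}, {"pos":[0.0025, 0.0015, 0.166], "aperture":0.087}, {"pos":[0.0025, 0.0015, 0.166], "aperture":0.087}, {"pos":[0.0025, 0.0015, 0.166], "aperture":0.087}, {"pos":[0.0025, 0.0015, 0.166], "aperture":0.087}, {"pos":[0.0025, 0.0015, 0.166], "aperture":0.087}]'
python3 -m handwheel '[{"aperture":0.03}, {"aperture":0.03}, {"aperture":0.03}, {"aperture":0.03}, {"aperture":0.03}, {"aperture":0.03}]' 20
python3 -m handwheel '[{"pos":[0, 0, -0.12], "aperture":0.03}, {"pos":[0, 0, -0.12], "aperture":0.03}, {"pos":[0, 0, -0.12], "aperture":0.03}, {"pos":[0, 0, -0.12], "aperture":0.03}, {"pos":[0, 0, -0.12], "aperture":0.03}, {"pos":[0, 0, -0.12], "aperture":0.03}]'
python3 go.py .5525 -.1593 .155 150
```

```text
wrist (227, 149, 56, 49) [0.4898 0.3129 0.0271]
time_s: 7.95
tool_pos: [0.4912, 0.3119, 0.0384]
tool_rot: [179.9, 0.1, 149.5]
force: [0.0, -0.0, 0.6]
grip_width: 0.0873
grasp_force: 0.0
time_s: 8.45
tool_pos: [0.4899, 0.3121, 0.0369]
tool_rot: [180.0, 0.0, 149.6]
force: [-0.8, -1.3, 2.6]
grip_width: 0.0551
grasp_force: 6.1
time_s: 8.95
tool_pos: [0.4894, 0.3114, 0.1558]
tool_rot: [-179.9, 0.0, 149.6]
force: [-1.0, -0.1, -1.2]
grip_width: 0.0547
grasp_force: 20.0
t 8.9 need -0.2925 -0.3742 0.0008 turn -0.4 rpy [-1.7993e+02  1.0000e-02  1.4962e+02]
```

```bash
python3 -m handwheel '[{"pos":[-0.2925, -0.374, 0], "aperture":0.03}, {"pos":[-0.2925, -0.374, 0], "aperture":0.03}, {"pos":[-0.2925, -0.374, 0], "aperture":0.03}, {"pos":[-0.2925, -0.374, 0], "aperture":0.03}, {"pos":[-0.2925, -0.374, 0], "aperture":0.03}, {"pos":[-0.2925, -0.374, 0], "aperture":0.03}, {"pos":[-0.2925, -0.374, 0], "aperture":0.03}, {"pos":[-0.2925, -0.374, 0], "aperture":0.03}]'
python3 go.py .5525 -.1593 .155 150
```

```text
time_s: 9.62
tool_pos: [0.5325, -0.0207, 0.1546]
tool_rot: [-179.9, -0.2, 149.6]
force: [0.9, 0.2, -0.4]
grip_width: 0.0545
grasp_force: 20.0
t 9.6 need -0.0873 -0.1095 -0.0004 turn -0.4 rpy [-1.7991e+02 -1.6000e-01  1.4961e+02]
```

```bash
python3 -m handwheel '[{"pos":[-0.087, -0.1095, 0], "aperture":0.03}, {"pos":[-0.087, -0.1095, 0], "aperture":0.03}, {"pos":[-0.087, -0.1095, 0], "aperture":0.03}, {"pos":[-0.087, -0.1095, 0], "aperture":0.03}, {"pos":[-0.087, -0.1095, 0], "aperture":0.03}, {"pos":[-0.087, -0.1095, 0], "aperture":0.03}]'
for i in 1 2 3; do python3 -m handwheel '[{"aperture":0.03}]' >/dev/null; python3 go.py .5525 -.1593 .083 150; done
```

```text
time_s: 10.12
tool_pos: [0.5525, -0.1575, 0.1543]
tool_rot: [180.0, -0.2, 149.5]
force: [-0.7, 1.0, -1.1]
grip_width: 0.0548
grasp_force: 20.0
t 10.2 need -0.0018 -0.0040 0.0721 turn -0.3 rpy [ 1.7997e+02 -1.7000e-01  1.4972e+02]
t 10.3 need -0.0016 -0.0047 0.0728 turn -0.2 rpy [ 1.7998e+02 -9.0000e-02  1.4981e+02]
t 10.4 need -0.0012 -0.0045 0.0733 turn -0.2 rpy [-1.800e+02 -4.000e-02  1.498e+02]
```

```bash
python3 -m handwheel '[{"pos":[-0.001, -0.003, 0.03], "aperture":0.03}, {"pos":[-0.001, -0.003, 0.055], "aperture":0.03}, {"pos":[-0.001, -0.003, 0.062], "aperture":0.03}, {"pos":[-0.001, -0.003, 0.068], "aperture":0.03}, {"pos":[-0.001, -0.003, 0.072], "aperture":0.03}, {"pos":[-0.001, -0.003, 0.072], "aperture":0.03}, {"pos":[-0.001, -0.003, 0.072], "aperture":0.03}]'
python3 - <<'E'
from h import *
for n in('side','wrist'):
    c=read_camera(n);im=c['color']
    if n=='side': im=cv2.resize(im[200:330,200:340],None,fx=4,fy=4)
    cv2.imwrite(f'pics/{n}5.png',im)
E
python3 go.py .5525 -.1593 .081 150
```

```text
time_s: 10.95
tool_pos: [0.5539, -0.1598, 0.0856]
tool_rot: [180.0, 0.1, 149.7]
force: [0.3, -1.0, -0.5]
grip_width: 0.0545
grasp_force: 20.0
t 11.1 need 0.0016 -0.0001 0.0047 turn -0.4 rpy [1.7999e+02 1.2000e-01 1.4963e+02]
```

View pics/side5.png

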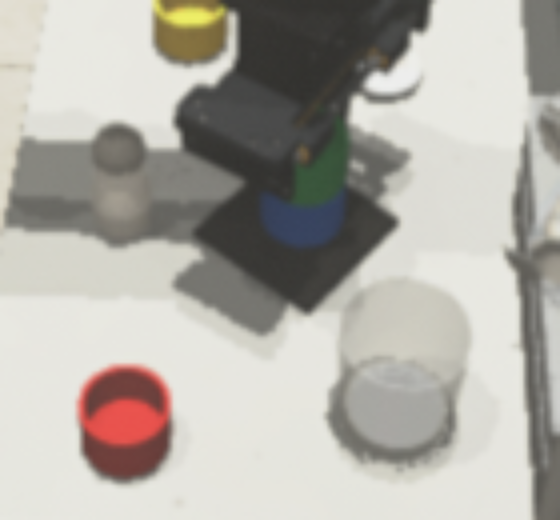

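The side crop shows the green pot (320,165) lined up over the blue (303,215), a few mm short of seated. I'll lower a bit more until there is a force.

```bash
python3 -m handwheel '[{"pos":[0, 0, 0.002], "aperture":0.03}, {"pos":[0, 0, 0.003], "aperture":0.03}, {"pos":[0, 0, 0.003], "aperture":0.03}]'; python3 go.py .5525 -.1593 .081 150
```

```text
time_s: 11.3
tool_pos: [0.5535, -0.16, 0.0819]
tool_rot: [180.0, 0.0, 149.6]
force: [1.0, -0.6, -0.0]
grip_width: 0.0548
grasp_force: 20.0
t 11.3 need 0.0012 0.0001 0.0009 turn -0.4 rpy [1.8000e+02 5.0000e-02 1.4962e+02]
```

```bash
python3 -m handwheel '[{"pos":[0, 0, 0.001], "aperture":0.03}, {"pos":[0, 0, 0.002], "aperture":0.03}, {"pos":[0, 0, 0.002], "aperture":0.087}, {"pos":[0, 0, 0.002], "aperture":0.087}, {"pos":[0, 0, 0.002], "aperture":0.087}, {"pos":[0, 0, 0.002], "aperture":0.087}, {"pos":[0, 0, 0.002], "aperture":0.087}, {"pos":[0, 0, 0.002], "aperture":0.087}]'
python3 -m handwheel '[{"pos":[0, 0, -0.14], "aperture":0.087}, {"pos":[0, 0, -0.14], "aperture":0.087}, {"pos":[0, 0, -0.14], "aperture":0.087}, {"pos":[0, 0, -0.14], "aperture":0.087}, {"pos":[0, 0, -0.14], "aperture":0.087}, {"pos":[0, 0, -0.14], "aperture":0.087}]'
python3 - <<'E'
from h import *
c=read_camera('wrist');p=blob(mask(c['color'],'green',90,20),(150,60,360,300));print('wrist green',cv2.boundingRect(p),circ(c,p,.089,.028))
c=read_camera('side');cv2.imwrite('pics/s6.png',cv2.resize(c['color'][200:330,200:340],None,fx=4,fy=4))
E
python3 go.py .6086 -.0134 .22 150
```

```text
time_s: 11.97
tool_pos: [0.553, -0.1599, 0.0793]
tool_rot: [-180.0, -0.0, 149.6]
force: [-0.1, -0.4, -0.5]
grip_width: 0.084
grasp_force: 0.0
time_s: 12.47
tool_pos: [0.5536, -0.16, 0.2203]
tool_rot: [-180.0, 0.1, 149.6]
force: [-1.0, -0.5, -0.1]
grip_width: 0.0867
grasp_force: 0.0
wrist green (222, 153, 60, 50) [ 0.5494 -0.1568  0.0268]
t 12.6 need 0.0254 0.1549 -0.0020 turn -0.4 rpy [-1.7996e+02 -1.3000e-01  1.4962e+02]
```

View pics/s6.png

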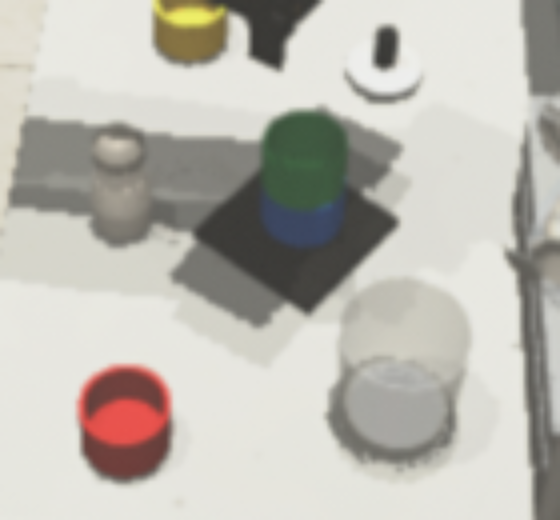

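The side crop shows the green pot (305,160) seated straight in the blue one (303,215). The shaker and tumbler haven't moved. Now the lid.

```bash
python3 -m handwheel '[{"pos":[0.025, 0.155, 0.02], "aperture":0.087}, {"pos":[0.025, 0.155, 0.02], "aperture":0.087}, {"pos":[0.025, 0.155, 0.02], "aperture":0.087}, {"pos":[0.025, 0.155, 0.02], "aperture":0.087}, {"pos":[0.025, 0.155, 0.02], "aperture":0.06}, {"pos":[0.025, 0.155, 0.02], "aperture":0.06}, {"pos":[0.025, 0.155, 0.02], "aperture":0.06}]'
python3 - <<'E'
from h import *
c=read_camera('wrist');cv2.imwrite('pics/w7.png',c['color'])
g=cv2.cvtColor(c['color'],cv2.COLOR_BGR2GRAY)
p=blob((g<70).astype(np.uint8),(200,120,310,225));print(cv2.boundingRect(p),circ(c,p,.046,.009))
E
python3 go.py .6086 -.0134 .035 150
```

```text
time_s: 13.15
tool_pos: [0.6091, -0.0142, 0.1978]
tool_rot: [-179.9, -0.1, 149.6]
force: [0.3, -1.1, -0.1]
grip_width: 0.0742
grasp_force: 0.0
(243, 170, 19, 24) [ 0.6095 -0.0135  0.009 ]
t 13.2 need 0.0016 0.0014 0.1632 turn -0.5 rpy [-1.7989e+02 -9.0000e-02  1.4952e+02]
```

View pics/w7.png

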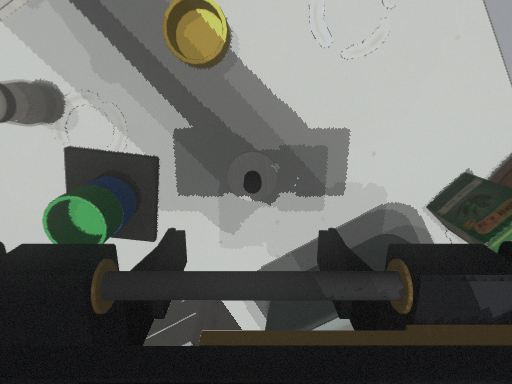

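The wrist view shows the knob at (252,182), between the fingers, with the tray and box outside the hand's footprint. Next: descend and grip the knob.

```bash
python3 -m handwheel '[{"pos":[0.001, 0.002, 0.1], "aperture":0.06}, {"pos":[0.001, 0.002, 0.16], "aperture":0.06}, {"pos":[0.001, 0.002, 0.16], "aperture":0.06}, {"pos":[0.001, 0.002, 0.16], "aperture":0.06}, {"pos":[0.001, 0.002, 0.16], "aperture":0.06}, {"pos":[0.001, 0.002, 0.16], "aperture":0.06}]'
python3 go.py .6092 -.0135 .038 150
python3 -m handwheel '[{"aperture":0.005}, {"aperture":0.005}, {"aperture":0.005}, {"aperture":0.005}, {"aperture":0.005}, {"aperture":0.005}, {"aperture":0.005}]' 25
python3 -m handwheel '[{"aperture":0.005}]'
python3 -m handwheel '[{"pos":[0, 0, -0.15], "aperture":0.005}, {"pos":[0, 0, -0.15], "aperture":0.005}, {"pos":[0, 0, -0.15], "aperture":0.005}, {"pos":[0, 0, -0.15], "aperture":0.005}, {"pos":[0, 0, -0.15], "aperture":0.005}, {"pos":[0, 0, -0.15], "aperture":0.005}]'
python3 go.py .5515 -.1587 .19 150
```

```text
time_s: 13.7
tool_pos: [0.6084, -0.0133, 0.0381]
tool_rot: [-179.9, -0.2, 149.5]
force: [0.1, -0.2, 0.4]
grip_width: 0.0602
grasp_force: 0.0
t 13.7 need -0.0008 0.0002 0.0001 turn -0.5 rpy [-179.87   -0.21  149.48]
time_s: 14.28
tool_pos: [0.6102, -0.0115, 0.0399]
tool_rot: [-180.0, 0.0, 149.6]
force: [-0.0, -1.6, 0.7]
grip_width: 0.0211
grasp_force: 0.4
time_s: 14.37
tool_pos: [0.6101, -0.0116, 0.0397]
tool_rot: [-180.0, 0.0, 149.6]
force: [-0.2, -1.2, 2.0]
grip_width: 0.0173
grasp_force: 25.0
time_s: 14.87
tool_pos: [0.6109, -0.0111, 0.191]
tool_rot: [179.9, 0.2, 149.6]
force: [0.5, -0.6, -1.7]
grip_width: 0.0171
grasp_force: 25.0
t 14.9 need -0.0234 -0.1574 0.0010 turn -0.4 rpy [1.7994e+02 1.6000e-01 1.4963e+02]
```

```bash
python3 -m handwheel '[{"pos":[-0.0234, -0.1574, 0], "aperture":0.005}, {"pos":[-0.0234, -0.1574, 0], "aperture":0.005}, {"pos":[-0.0234, -0.1574, 0], "aperture":0.005}, {"pos":[-0.0234, -0.1574, 0], "aperture":0.005}, {"pos":[-0.0234, -0.1574, 0], "aperture":0.005}, {"pos":[-0.0234, -0.1574, 0], "aperture":0.005}, {"pos":[-0.0234, -0.1574, 0], "aperture":0.005}]'
python3 go.py .5515 -.1587 .13 150
python3 -m handwheel '[{"pos":[0, 0, 0.03], "aperture":0.005}, {"pos":[0, 0, 0.045], "aperture":0.005}, {"pos":[0, 0, 0.055], "aperture":0.005}, {"pos":[0, 0, 0.055], "aperture":0.005}, {"pos":[0, 0, 0.055], "aperture":0.005}, {"pos":[0, 0, 0.055], "aperture":0.005}]'
python3 - <<'E'
from h import *
c=read_camera('side');cv2.imwrite('pics/s8.png',cv2.resize(c['color'][180:300,220:340],None,fx=5,fy=5))
E
python3 go.py .5515 -.1587 .121 150
```

```text
time_s: 15.45
tool_pos: [0.5499, -0.1582, 0.188]
tool_rot: [180.0, -0.2, 149.6]
force: [0.2, 1.0, -0.6]
grip_width: 0.017
grasp_force: 25.0
t 15.4 need -0.0016 0.0004 0.0580 turn -0.4 rpy [ 1.7997e+02 -1.6000e-01  1.4962e+02]
time_s: 15.95
tool_pos: [0.5516, -0.1581, 0.1354]
tool_rot: [180.0, 0.1, 149.7]
force: [-0.3, 0.1, -0.3]
grip_width: 0.0172
grasp_force: 25.0
t 16.0 need 0.0001 -0.0003 0.0147 turn -0.3 rpy [1.7997e+02 1.0000e-01 1.4968e+02]
```

View pics/s8.png

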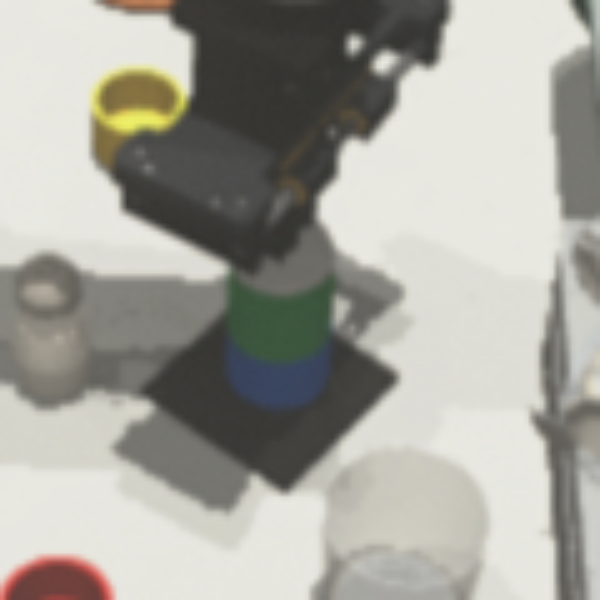

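The side crop shows the lid (285,255) concentric with the green pot (282,310), a bit above it. I'll lower it in small steps.

```bash
python3 -m handwheel '[{"pos":[0, 0, 0.006], "aperture":0.005}, {"pos":[0, 0, 0.010], "aperture":0.005}, {"pos":[0, 0, 0.012], "aperture":0.005}, {"pos":[0, 0, 0.013], "aperture":0.005}, {"pos":[0, 0, 0.013], "aperture":0.005}, {"pos":[0, 0, 0.013], "aperture":0.005}]'; python3 go.py .5515 -.1587 .121 150
```

```text
time_s: 16.5
tool_pos: [0.5508, -0.159, 0.1217]
tool_rot: [-180.0, 0.0, 149.6]
force: [-0.4, -0.3, 0.2]
grip_width: 0.0173
grasp_force: 25.0
t 16.5 need -0.0005 0.0006 0.0007 turn -0.4 rpy [-1.8000e+02  2.0000e-02  1.4962e+02]
```

```bash
python3 -m handwheel '[{"pos":[0, 0, 0.001], "aperture":0.005}, {"pos":[0, 0, 0.002], "aperture":0.005}, {"pos":[0, 0, 0.002], "aperture":0.005}]'
python3 -m handwheel '[{"aperture":0.06}, {"aperture":0.06}, {"aperture":0.06}, {"aperture":0.06}, {"aperture":0.06}, {"aperture":0.06}, {"aperture":0.06}]'
python3 -m handwheel '[{"pos":[0, 0, -0.11], "aperture":0.087}, {"pos":[0, 0, -0.11], "aperture":0.087}, {"pos":[0, 0, -0.11], "aperture":0.087}, {"pos":[0, 0, -0.11], "aperture":0.087}, {"pos":[0, 0, -0.11], "aperture":0.087}]'
python3 - <<'E'
from h import *
c=read_camera('side');cv2.imwrite('pics/s9.png',cv2.resize(c['color'][180:300,220:340],None,fx=5,fy=5))
E
python3 go.py .4545 -.3305 .21 150
```

```text
time_s: 16.75
tool_pos: [0.5518, -0.1591, 0.1216]
tool_rot: [-180.0, 0.1, 149.6]
force: [-2.8, 0.3, 10.8]
grip_width: 0.0173
grasp_force: 25.0
time_s: 17.33
tool_pos: [0.5506, -0.1589, 0.1194]
tool_rot: [-180.0, -0.0, 149.6]
force: [-0.6, -0.1, -0.3]
grip_width: 0.0551
grasp_force: 0.0
time_s: 17.75
tool_pos: [0.5518, -0.1591, 0.2313]
tool_rot: [180.0, 0.2, 149.6]
force: [-0.3, 0.4, -0.6]
grip_width: 0.0839
grasp_force: 0.0
t 17.8 need -0.0038 -0.1965 0.0195 turn -0.4 rpy [-1.7997e+02  3.0000e-02  1.4962e+02]
```

View pics/s9.png

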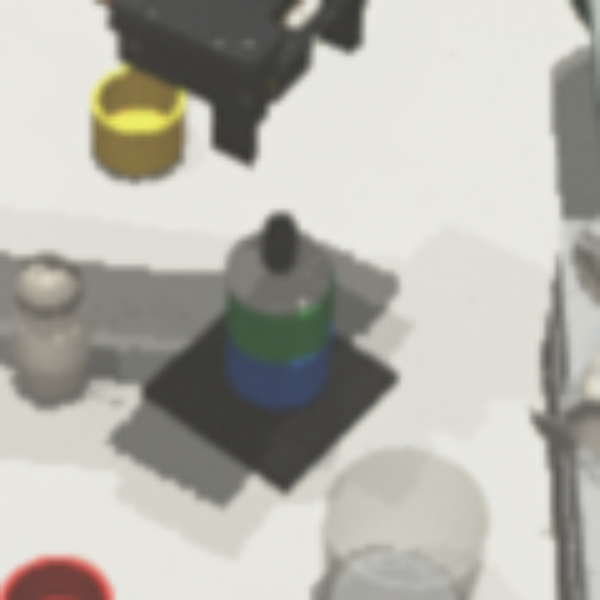

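The side crop shows the lid (280,270) seated with its knob upright at (280,240), and the first stack is straight. Now the red pot.

```bash
python3 -m handwheel '[{"pos":[-0.004, -0.1965, 0.02], "aperture":0.087}, {"pos":[-0.004, -0.1965, 0.02], "aperture":0.087}, {"pos":[-0.004, -0.1965, 0.02], "aperture":0.087}, {"pos":[-0.004, -0.1965, 0.02], "aperture":0.087}, {"pos":[-0.004, -0.1965, 0.02], "aperture":0.087}, {"pos":[-0.004, -0.1965, 0.02], "aperture":0.087}, {"pos":[-0.004, -0.1965, 0.02], "aperture":0.087}]'
python3 - <<'E'
from h import *
c=read_camera('wrist');cv2.imwrite('pics/w10.png',c['color'])
p=blob(mask(c['color'],'red',100,30),(180,110,330,240));print(cv2.boundingRect(p),circ(c,p,.044,.028))
E
python3 go.py .4545 -.3305 .035 150
```

```text
time_s: 18.38
tool_pos: [0.4521, -0.3322, 0.2071]
tool_rot: [180.0, -0.2, 149.3]
force: [0.8, 1.3, -0.0]
grip_width: 0.0868
grasp_force: 0.0
(225, 151, 54, 59) [ 0.4541 -0.3324  0.0272]
t 18.4 need -0.0008 -0.0000 0.1728 turn -0.5 rpy [ 1.7991e+02 -1.7000e-01  1.4954e+02]
```

View pics/w10.png

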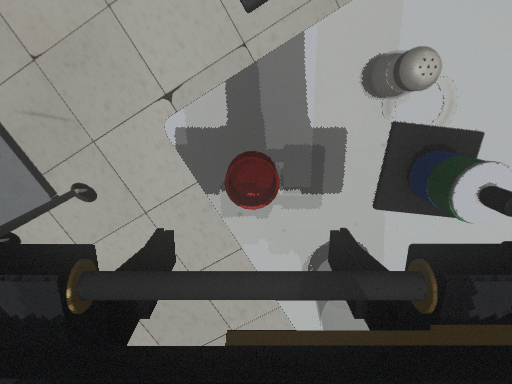

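The wrist view shows the red pot at (252,180) between the fingers. The tumbler (335,260) is about 75 mm off to the side of the hand, so the way down is clear.

```bash
python3 -m handwheel '[{"pos":[0, 0.001, 0.1], "aperture":0.087}, {"pos":[0, 0.001, 0.17], "aperture":0.087}, {"pos":[0, 0.001, 0.17], "aperture":0.087}, {"pos":[0, 0.001, 0.17], "aperture":0.087}, {"pos":[0, 0.001, 0.17], "aperture":0.087}, {"pos":[0, 0.001, 0.17], "aperture":0.087}, {"pos":[0, 0.001, 0.17], "aperture":0.087}]'
python3 -m handwheel '[{"aperture":0.03}, {"aperture":0.03}, {"aperture":0.03}, {"aperture":0.03}, {"aperture":0.03}, {"aperture":0.03}, {"aperture":0.03}]' 20
python3 -m handwheel '[{"pos":[0, 0, -0.165], "aperture":0.03}, {"pos":[0, 0, -0.165], "aperture":0.03}, {"pos":[0, 0, -0.165], "aperture":0.03}, {"pos":[0, 0, -0.165], "aperture":0.03}, {"pos":[0, 0, -0.165], "aperture":0.03}, {"pos":[0, 0, -0.165], "aperture":0.03}, {"pos":[0, 0, -0.165], "aperture":0.03}]'
python3 go.py .46 .1855 .2 150
```

```text
time_s: 19.02
tool_pos: [0.4572, -0.3288, 0.0412]
tool_rot: [180.0, 0.1, 149.8]
force: [0.7, 0.4, 0.6]
grip_width: 0.0872
grasp_force: 0.0
time_s: 19.6
tool_pos: [0.4553, -0.3308, 0.0404]
tool_rot: [-179.9, 0.1, 149.6]
force: [-1.5, -1.3, 4.8]
grip_width: 0.0561
grasp_force: 20.0
time_s: 20.18
tool_pos: [0.4546, -0.3292, 0.2035]
tool_rot: [180.0, -0.1, 149.6]
force: [-0.4, -0.4, -1.7]
grip_width: 0.056
grasp_force: 20.0
t 20.2 need 0.2556 0.4467 0.0035 turn -0.4 rpy [ 1.7999e+02 -1.0000e-01  1.4962e+02]
```

```bash
python3 -m handwheel '[{"pos":[0.2555, 0.4465, 0], "aperture":0.03}, {"pos":[0.2555, 0.4465, 0], "aperture":0.03}, {"pos":[0.2555, 0.4465, 0], "aperture":0.03}, {"pos":[0.2555, 0.4465, 0], "aperture":0.03}, {"pos":[0.2555, 0.4465, 0], "aperture":0.03}, {"pos":[0.2555, 0.4465, 0], "aperture":0.03}, {"pos":[0.2555, 0.4465, 0], "aperture":0.03}, {"pos":[0.2555, 0.4465, 0], "aperture":0.03}]'
python3 go.py .46 .1855 .2 150
```

```text
time_s: 20.85
tool_pos: [0.4568, 0.0055, 0.2024]
tool_rot: [-179.9, -0.2, 149.6]
force: [0.9, -0.7, -1.0]
grip_width: 0.0563
grasp_force: 20.0
t 20.9 need 0.0883 0.1568 0.0024 turn -0.4 rpy [-179.92   -0.19  149.59]
```

```bash
python3 -m handwheel '[{"pos":[0.088, 0.157, 0], "aperture":0.03}, {"pos":[0.088, 0.157, 0], "aperture":0.03}, {"pos":[0.088, 0.157, 0], "aperture":0.03}, {"pos":[0.088, 0.157, 0], "aperture":0.03}, {"pos":[0.088, 0.157, 0.05], "aperture":0.03}, {"pos":[0.088, 0.157, 0.1], "aperture":0.03}, {"pos":[0.088, 0.157, 0.1], "aperture":0.03}, {"pos":[0.088, 0.157, 0.1], "aperture":0.03}]'
python3 go.py .46 .1855 .048 150
```

```text
time_s: 21.52
tool_pos: [0.4567, 0.1827, 0.0983]
tool_rot: [-179.6, -0.6, 149.8]
force: [-0.1, -0.7, -1.1]
grip_width: 0.0559
grasp_force: 20.0
t 21.5 need -0.0015 0.0040 0.0503 turn -0.2 rpy [-179.59   -0.61  149.79]
```

```bash
python3 -m handwheel '[{"pos":[-0.001, 0.002, 0.035], "aperture":0.03}, {"pos":[-0.001, 0.002, 0.042], "aperture":0.03}, {"pos":[-0.001, 0.002, 0.048], "aperture":0.03}, {"pos":[-0.001, 0.002, 0.05], "aperture":0.03}, {"pos":[-0.001, 0.002, 0.05], "aperture":0.03}]'
python3 go.py .46 .1855 .048 150
```

```text
time_s: 21.93
tool_pos: [0.4645, 0.1848, 0.0553]
tool_rot: [180.0, 0.0, 149.6]
force: [0.4, -0.4, -1.2]
grip_width: 0.0557
grasp_force: 20.0
t 21.9 need 0.0042 -0.0017 0.0073 turn -0.4 rpy [1.7997e+02 4.0000e-02 1.4960e+02]
```

```bash
python3 -m handwheel '[{"pos":[0.002, 0, 0.003], "aperture":0.03}, {"pos":[0.002, 0, 0.005], "aperture":0.03}, {"pos":[0.002, 0, 0.005], "aperture":0.03}, {"pos":[0.002, 0, 0.005], "aperture":0.03}]'
python3 go.py .46 .1855 .048 150
```

```text
time_s: 22.27
tool_pos: [0.4626, 0.1858, 0.0499]
tool_rot: [180.0, 0.0, 149.6]
force: [0.7, -0.4, -1.5]
grip_width: 0.0557
grasp_force: 20.0
t 22.3 need 0.0021 -0.0016 0.0019 turn -0.4 rpy [1.7999e+02 5.0000e-02 1.4962e+02]
```

```bash
python3 -m handwheel '[{"pos":[0.002, -0.001, 0.001], "aperture":0.03}, {"pos":[0.002, -0.001, 0.002], "aperture":0.03}, {"pos":[0.002, -0.001, 0.003], "aperture":0.03}, {"pos":[0.002, -0.001, 0.003], "aperture":0.03}]'
python3 -m handwheel '[{"aperture":0.087}, {"aperture":0.087}, {"aperture":0.087}, {"aperture":0.087}, {"aperture":0.087}, {"aperture":0.087}]'
python3 -m handwheel '[{"pos":[0, 0, -0.155], "aperture":0.087}, {"pos":[0, 0, -0.155], "aperture":0.087}, {"pos":[0, 0, -0.155], "aperture":0.087}, {"pos":[0, 0, -0.155], "aperture":0.087}, {"pos":[0, 0, -0.155], "aperture":0.087}, {"pos":[0, 0, -0.155], "aperture":0.087}, {"pos":[0, 0, -0.155], "aperture":0.087}]'
python3 - <<'E'
from h import *
c=read_camera('wrist')
p=blob(mask(c['color'],'red',120,30),(190,120,320,235));print(cv2.boundingRect(p),circ(c,p,.052,.028))
cv2.imwrite('pics/w11.png',c['color'])
E
python3 go.py .466 .014 .2 150
```

```text
time_s: 22.6
tool_pos: [0.4602, 0.1862, 0.0482]
tool_rot: [-179.9, 0.0, 149.6]
force: [-5.6, -2.8, 15.4]
grip_width: 0.0562
grasp_force: 20.0
time_s: 23.1
tool_pos: [0.46, 0.186, 0.0464]
tool_rot: [-180.0, -0.0, 149.6]
force: [-0.2, -1.1, 0.3]
grip_width: 0.084
grasp_force: 0.0
time_s: 23.68
tool_pos: [0.4598, 0.1854, 0.2009]
tool_rot: [-179.9, 0.0, 149.6]
force: [0.4, 0.2, -0.3]
grip_width: 0.0869
grasp_force: 0.0
(224, 150, 58, 62) [0.4603 0.1867 0.0276]
t 23.7 need -0.0924 -0.1445 0.0003 turn -0.4 rpy [-1.7990e+02 -7.0000e-02  1.4962e+02]
```

View pics/w11.png

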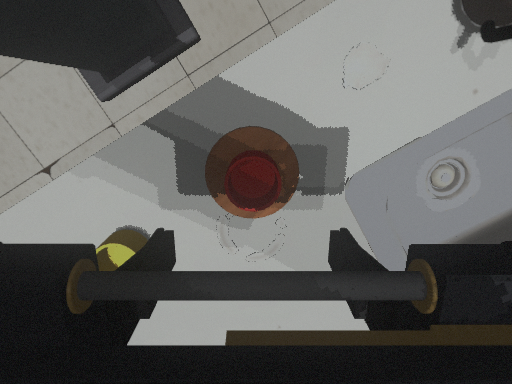

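The wrist view shows the red pot (253,180) on the wooden coaster (252,172). I'll check the centring through the calibration and go on to the yellow pot.

```bash
python3 - <<'E'
from h import *
c=read_camera('wrist')
print('coaster edges',cast(c,[(205,172),(299,172),(252,126)],.008))
t=read_camera('top');p=blob(mask(t['color'],'red',120,30),(200,185,250,236));print('top red',circ(t,p,.052,.028))
E
python3 -m handwheel '[{"pos":[-0.092, -0.1445, 0], "aperture":0.087}, {"pos":[-0.092, -0.1445, 0], "aperture":0.087}, {"pos":[-0.092, -0.1445, 0], "aperture":0.087}, {"pos":[-0.092, -0.1445, 0], "aperture":0.087}, {"pos":[-0.092, -0.1445, 0], "aperture":0.087}, {"pos":[-0.092, -0.1445, 0], "aperture":0.087}, {"pos":[-0.092, -0.1445, 0], "aperture":0.087}]'
python3 - <<'E'
from h import *
c=read_camera('wrist')
p=blob(mask(c['color'],'yellow',90,30),(180,110,330,240));print(cv2.boundingRect(p),circ(c,p,.044,.028))
E
python3 go.py .466 .014 .038 150
```

```text
coaster edges [[0.4315371  0.1431006 ]
 [0.48350219 0.23175794]
 [0.41494974 0.21239938]]
time_s: 24.42
tool_pos: [0.466, 0.0154, 0.2008]
tool_rot: [180.0, -0.1, 149.6]
force: [-1.1, -0.2, -0.2]
grip_width: 0.0871
grasp_force: 0.0
(222, 151, 55, 60) [0.4664 0.013  0.0274]
t 24.5 need -0.0012 -0.0022 0.1630 turn -0.3 rpy [ 1.7996e+02 -9.0000e-02  1.4973e+02]Traceback (most recent call last):
  File "<stdin>", line 4, in <module>
  File "h.py", line 17, in blob
    return max(cs,key=cv2.contourArea).reshape(-1,2)
           ~~~^^^^^^^^^^^^^^^^^^^^^^^^
ValueError: max() iterable argument is empty
```

```bash
python3 -m handwheel '[{"pos":[-0.001, -0.002, 0.1], "aperture":0.087}, {"pos":[-0.001, -0.002, 0.161], "aperture":0.087}, {"pos":[-0.001, -0.002, 0.161], "aperture":0.087}, {"pos":[-0.001, -0.002, 0.161], "aperture":0.087}, {"pos":[-0.001, -0.002, 0.161], "aperture":0.087}, {"pos":[-0.001, -0.002, 0.161], "aperture":0.087}, {"pos":[-0.001, -0.002, 0.161], "aperture":0.087}]'
python3 -m handwheel '[{"aperture":0.03}, {"aperture":0.03}, {"aperture":0.03}, {"aperture":0.03}, {"aperture":0.03}, {"aperture":0.03}, {"aperture":0.03}]' 20
python3 -m handwheel '[{"pos":[0, 0, -0.11], "aperture":0.03}, {"pos":[0, 0, -0.11], "aperture":0.03}, {"pos":[0, 0, -0.11], "aperture":0.03}, {"pos":[0, 0, -0.11], "aperture":0.03}, {"pos":[0, 0, -0.11], "aperture":0.03}, {"pos":[0, 0, -0.11], "aperture":0.03}]'
python3 go.py .46 .186 .15 150
```

```text
time_s: 25.05
tool_pos: [0.4677, 0.0144, 0.0424]
tool_rot: [179.9, 0.1, 149.8]
force: [1.1, -0.4, 0.2]
grip_width: 0.0867
grasp_force: 0.0
time_s: 25.63
tool_pos: [0.4666, 0.0123, 0.0409]
tool_rot: [-180.0, 0.0, 149.6]
force: [-0.6, -0.1, 4.3]
grip_width: 0.0565
grasp_force: 20.0
time_s: 26.13
tool_pos: [0.4654, 0.0121, 0.1496]
tool_rot: [-179.9, -0.1, 149.6]
force: [0.1, -0.3, -1.8]
grip_width: 0.0562
grasp_force: 20.0
t 26.1 need 0.0927 0.1472 -0.0004 turn -0.4 rpy [-1.7992e+02 -5.0000e-02  1.4959e+02]
```

```bash
python3 -m handwheel '[{"pos":[0.093, 0.147, 0], "aperture":0.03}, {"pos":[0.093, 0.147, 0], "aperture":0.03}, {"pos":[0.093, 0.147, 0], "aperture":0.03}, {"pos":[0.093, 0.147, 0], "aperture":0.03}, {"pos":[0.093, 0.147, 0], "aperture":0.03}, {"pos":[0.093, 0.147, 0.03], "aperture":0.03}, {"pos":[0.093, 0.147, 0.045], "aperture":0.03}, {"pos":[0.093, 0.147, 0.045], "aperture":0.03}]'
python3 -m handwheel '[{"aperture":0.03}, {"aperture":0.03}, {"aperture":0.03}]'
python3 go.py .46 .186 .085 150
```

```text
time_s: 26.8
tool_pos: [0.4564, 0.1857, 0.1008]
tool_rot: [-179.7, -0.4, 149.8]
force: [-0.2, -1.4, -1.4]
grip_width: 0.0561
grasp_force: 20.0
time_s: 27.05
tool_pos: [0.461, 0.1865, 0.1062]
tool_rot: [180.0, 0.0, 149.6]
force: [0.4, -0.9, -0.4]
grip_width: 0.0563
grasp_force: 20.0
t 27.1 need 0.0006 -0.0009 0.0212 turn -0.4 rpy [1.7995e+02 4.0000e-02 1.4960e+02]
```

```bash
python3 -m handwheel '[{"pos":[0, -0.001, 0.006], "aperture":0.03}, {"pos":[0, -0.001, 0.011], "aperture":0.03}, {"pos":[0, -0.001, 0.015], "aperture":0.03}, {"pos":[0, -0.001, 0.018], "aperture":0.03}, {"pos":[0, -0.001, 0.02], "aperture":0.03}, {"pos":[0, -0.001, 0.02], "aperture":0.03}, {"pos":[0, -0.001, 0.02], "aperture":0.03}]'
python3 go.py .46 .186 .085 150
python3 - <<'E'
from h import *
c=read_camera('side');cv2.imwrite('pics/s12.png',cv2.resize(c['color'][110:210,200:320],None,fx=5,fy=5))
E
```

```text
time_s: 27.63
tool_pos: [0.4598, 0.1854, 0.086]
tool_rot: [-179.9, 0.0, 149.6]
force: [-2.0, -1.7, 4.8]
grip_width: 0.056
grasp_force: 20.0
t 27.6 need 0.0002 0.0006 0.0010 turn -0.4 rpy [-1.7992e+02  1.0000e-02  1.4962e+02]
```

View pics/s12.png

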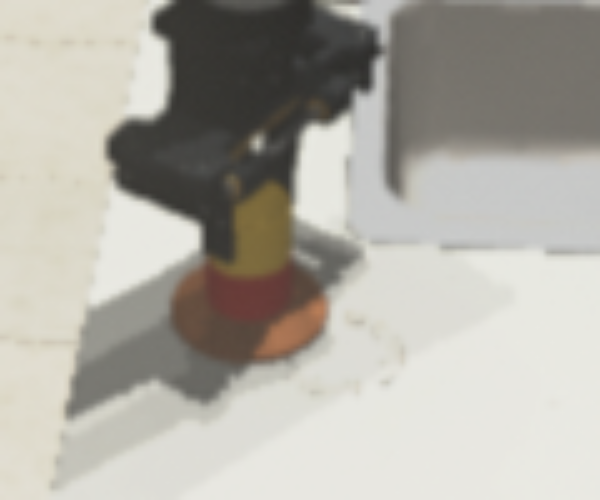

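The side crop shows the yellow pot (262,230) in line with the red (250,295), and there is light contact. Next: release, back off and check both stacks.

```bash
python3 -m handwheel '[{"pos":[0, 0, 0.001], "aperture":0.087}, {"pos":[0, 0, 0.001], "aperture":0.087}, {"pos":[0, 0, 0.001], "aperture":0.087}, {"pos":[0, 0, 0.001], "aperture":0.087}, {"pos":[0, 0, 0.001], "aperture":0.087}, {"pos":[0, 0, 0.001], "aperture":0.087}, {"pos":[0, 0, 0.001], "aperture":0.087}]'
python3 -m handwheel '[{"pos":[0, 0, -0.15], "aperture":0.087}, {"pos":[0, 0, -0.15], "aperture":0.087}, {"pos":[0, 0, -0.15], "aperture":0.087}, {"pos":[0, 0, -0.15], "aperture":0.087}, {"pos":[0, 0, -0.15], "aperture":0.087}, {"pos":[0, 0, -0.15], "aperture":0.087}, {"pos":[0, 0, -0.15], "aperture":0.087}]'
python3 - <<'E'
from h import *
c=read_camera('wrist');p=blob(mask(c['color'],'yellow',90,30),(150,60,360,300));print(cv2.boundingRect(p),circ(c,p,.089,.028))
c=read_camera('side');cv2.imwrite('pics/s13.png',cv2.resize(c['color'][90:340,190:350],None,fx=2.4,fy=2.4,interpolation=cv2.INTER_CUBIC))
E
```

```text
time_s: 28.27
tool_pos: [0.4599, 0.1856, 0.0845]
tool_rot: [-180.0, 0.0, 149.6]
force: [0.1, 0.2, -0.1]
grip_width: 0.0863
grasp_force: 0.0
time_s: 28.85
tool_pos: [0.4594, 0.1851, 0.2337]
tool_rot: [-179.9, -0.0, 149.6]
force: [-0.2, 0.1, -1.1]
grip_width: 0.0867
grasp_force: 0.0
(224, 151, 57, 62) [0.4597 0.1858 0.027 ]
```

View pics/s13.png

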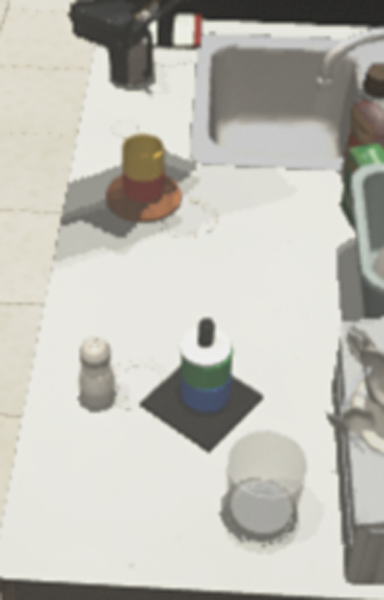

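The side view shows both stacks straight: yellow on red at (143,165), and lid, green and blue at (206,365). The shaker and tumbler are standing and the hand is clear, so I'll hand in.

```bash
python3 -m handwheel '[{"aperture":0.087}, {"aperture":0.087}, {"aperture":0.087}]' >/dev/null; python3 -c "
from cell import env
print(env.sign_off())"
```

```text
the job is handed in; nothing more can be done
None
```

Both stacks are built (blue, green and lid on the square coaster; red and yellow on the round one) and the job was handed in at about 29 s; in the last pictures they stood straight and the tumbler and shaker were where they began, the jug was not rechecked but the arm never went near it, and the hand-in gave no verdict.

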